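# Load a cell into the cell-test fixture

### The job

Load the red cell into the cell-test fixture: put its plain flat end against the sprung contact, push the spring back while the cap end swings down inside the brass hook, and press that end down until it lies level on the rest and the hook holds it, then let go. Feel your way: the contacts bend if the cell is forced against the fixture with more than about 18 N. Leave the green cell and the screwdriver where they lie.

Things in the scene. Friction and masses are not known exactly. Their poses are not given: they have to be found in the camera images.
- red_cell: The cell to load: dark red AA-size cell with a cream band and metal cap at one end, lying on the bench. 50 mm long, 14 wide, 15 high, 23 g; it acts like a box of that size and does not roll. Origin: centre of its underside; x towards the cap (+) end, z up. Grip it hard (about 90 N) across its width at the middle, which stays free in the fixture, or it turns in the fingers.
- red_cell_cap (a point): Centre of the red cell's cap end (+), 25 mm from its middle, on its axis.
- red_cell_flat (a point): Centre of the red cell's plain flat end (-), 25 mm from its middle, on its axis.
- tester: Cell-test fixture, fixed to the bench: grey base 184 x 70 mm, top 10 mm up; on it a white-grey cradle plate (132 x 34 mm, top 15 mm up) with two black end blocks. Origin: centre of the underside; x from the sprung contact to the brass hook, z up. The cradle, clamped through slots by thumb nuts, stands up to 7 mm either way along x from mid-slot, unmeasured; it does not shift under load.
- rest_mid (a point): Rest, where the cell finally lies level, centred, cap to +x: a black rubber rib 10 mm wide, top 23 mm above the bench, here with the cradle at mid-slot (really up to 7 mm off along x, like the next two points). Beside it the plate is 8 mm lower: finger room from 15 mm on the spring side to 18 on the hook side. Walls at both ends, 9 mm above the rest, leave a slot 16.4 mm wide.
- spring_mid (a point): Face of the free sprung contact, 21 mm from the rest's middle: an upright steel plate 11 mm wide, 2 to 16 mm above the rest. It gives towards -x: starts to move at about 2 N, then 0.45 N per mm more, hard stop after 10.5 mm (6.7 N); 4 mm in with the cell home. A hood covers it from 3 mm behind this face on, underside 18.5 mm and top 21.5 mm above the rest.
- hook_mid (a point): Nose of the flat brass hook (10 mm wide, 16.5 to 18 mm above the rest), 23 mm from the rest's middle; the contact wall is 2 mm behind. The cap end passes the nose freely only with the spring 8.5 to 10.5 mm in, close to its stop, as a tilted cell is up to 52 mm long; home, the spring holds it 2 mm under the nose. Let go with the cap end above the hook, the cell is thrown out.
- entry_mid (a point): A safe point to enter: with the lower edge of the cell's flat end here (2 mm above the rest, 1.7 mm to the spring side of its middle), in line with the fixture and the cap end raised 45 degrees towards the hook, the cell clears contact, hood and hook wherever the cradle stands. From here it meets the sprung contact 2 to 16 mm further towards -x, the upper edge of its flat end first.
- green_cell: A second cell like the red one but dark green, 50 x 14 x 15 mm; origin at the centre of its underside. It stays where it lies.
- screwdriver: Yellow-handled electrician's screwdriver lying on the bench, 174 x 19 x 19 mm, origin under its middle. It stays where it lies.
Mind the look-alikes: they are no part of the job. What is shaped like the red_cell but blue is not meant.

How it is judged:
By the outcome, as a careful person would: the job done as asked, in the order asked, and still so for the second after the job is handed in, with the robot touching nothing.
It also fails if it takes over 72 s, if anything falls off the work surface, if the arm or the gripper's body presses on something with over 40 N, if the wrist force passes 120 N, or if a joint passes its speed limit or range.

### The arm

A 6-joint arm with a two-finger parallel gripper is mounted at the origin on a cart in front of the work surface, level with it; the furniture and walls round the work are solid. World frame = base frame: x ahead of the robot, y to its left, z up, the work surface at z = 0. Lengths are in mm, angles in rad, forces in N, time in s.
With the tool pointing down it reaches from about 350 to 875 mm from the base axis. Payload 4.2 kg.
Tool frame: the origin (TCP) lies midway between the tips of the shut fingers; the grasp point (between the pads) lies 19 mm behind it (tcp_to_grasp is the distance from the TCP to the grasp point, in mm); z points along the fingers, y is the line along which they close (so a half turn about z gives the same grasp; the last joint's range is limited). The gripper opens to 85 mm and grips with 20 to 120 N. Pads are 22 mm wide; open, the fingers measure 114 mm over their backs; the gripper's body (76 mm by 85 mm) begins 54 mm behind the grasp point. The pads swing forward as they close: fully open they stand 13 mm farther back than shut.
Start: joints at [-0.974, 0.385, 0.008, 0, -1.194, -0.259], TCP at [207.147, -589.652, 231.312] pointing down, gripper open.
Joint ranges: [-3.14, 3.14], [-1.21, 2.06], [-1.07, 1.41], [-3.16, 2.05], [-2.99, -0.16], [-3.1, 3.1]. Speed limits (rad/s): [2.79, 2.79, 3.14, 3.14, 3.14, 3.14].

### API

Orientations are given as a unit quaternion [x, y, z, w].
In Python, from bench import read_state, get_image, job_done, tcp_to_grasp gives the robot as it stands.
- The arm moves only by the tool jog_arm, never from a script. Its argument "plan" is a list of rows, each a list of 3 entries, a list of its own where there are three numbers: the finger opening in mm, from 0 to 85.4, then the shift along the tool's x, y, z as a fraction of full scale, then the turn, a rotation vector about the tool's x, y, z as a fraction of full scale. A call has 1 to 10 rows; each row is the pose to reach, as a shift and turn from the pose commanded when the call began, along the tool's axes at that moment; what a row does not reach only later rows make up. Full scale, the value 1, is 0.1 m for a shift and 60 degrees for a turn. A row lasts 1/8 s, in which the tool goes at most 62.5 mm and 10.7 degrees, less where a joint would pass 70% of its speed; a pose out of reach is approached as far as the arm can. A call with a number of a shift or a turn outside -1 to 1 is refused whole. A call with a gripper value outside its range is refused whole. The fingers move at their own pace and stop on an object; the grip force is fixed at half the most. Time passes only in rows, so rows that repeat a pose let the fingers close. It gives the time, the measured TCP pose, the force, the opening and the grip force at its end, in the units of the state.
- read_state(): the state, without advancing time (a new reading comes with each control period).
- get_image(name): name is "scene" or "top"; returns a dict with "img" (384x512x3 uint8, red, green, blue), "range_z" (384x512 float32, mm along the optical axis (not along the pixel's ray), 0 where there is no reading), "intrinsics" (3x3 intrinsics, pixels), "extrinsics" (4x4, takes a point from camera to world coordinates). Camera axes: x right, y down, z forward; pixel columns grow to the right and rows downward; lengths in mm; the calibration is good to about 2 mm. A picture is of the moment at which its call begins.
- job_done(): hands the job in; it is judged then, once.
The state is a dict: "clock": time; "joints": joint angles; "joint_vel": joint speeds; "joint_efforts": joint torques, N m; "position": TCP position; "ee_rot": TCP orientation; "contact_force": force on the tool from outside, world axes, zero at the start; "wrist_torque": the same for the moment, N m; "gripper_width": finger opening in mm; "grasp_force": force on a finger pad.
Only numpy, scipy, OpenCV 4.12 (cv2) and the standard library are available. Lean on these libraries where they do the work, as an engineer would, in place of code of your own. Each camera call takes 0.05 s, during which the arm holds its last target. There are 200 camera calls.

## Working session

There is one attempt and no reset: what is moved stays moved. The work goes in short steps, Python scripts to look and compute and a tool call to move; the robot and the scene stay as the last step left them, time stands still between calls to the robot, and variables do not carry over. Pictures are saved under pics/ and viewed, at most 12 in all, crops included, and the job is handed in when it is done.

Besides the shell and the picture viewer there is one more tool, called by a JSON object that holds its "api" and its "payload". jog_arm: Moves the arm, as the interface text tells. Its arguments: {"type":"object","properties":{"plan":{"type":"array"}},"required":["plan"]}

```bash
ls; mkdir -p pics; python3 - <<'E'
from bench import *
import cv2,numpy as np
for n in ("scene","top"):
    d=get_image(n); np.savez(f"{n}.npz",**{k:np.array(v) for k,v in d.items()})
    cv2.imwrite(f"pics/{n}0.png",d["img"][:,:,::-1])
    print(n,np.round(d["intrinsics"],1).tolist(),np.round(d["extrinsics"],3).tolist())
s=read_state();print(s, tcp_to_grasp)
E
```

```text
pics
scene [[424.8, 0.0, 257.1], [0.0, 424.8, 192.2], [0.0, 0.0, 1.0]] [[0.491, -0.459, 0.74, -50.727], [-0.871, -0.268, 0.412, -521.878], [0.009, -0.847, -0.532, 510.497], [0.0, 0.0, 0.0, 1.0]]
top [[490.0, 0.0, 255.6], [0.0, 490.0, 186.4], [0.0, 0.0, 1.0]] [[-0.024, -0.997, 0.08, 490.079], [-0.999, 0.026, 0.022, -179.81], [-0.024, -0.079, -0.997, 900.873], [0.0, 0.0, 0.0, 1.0]]
{'clock': 0.1, 'joints': array([-9.74408469e-01,  3.85474927e-01,  6.75280344e-03, -4.75723820e-04,
       -1.19401780e+00, -2.58572660e-01]), 'joint_vel': array([ 0.0010582 , -0.00040018,  0.00389166,  0.00097597,  0.00018329,
       -0.00102329]), 'joint_efforts': array([-5.68900177e-04, -3.93318808e+01,  1.88929135e+01,  4.19797584e+00,
       -2.58970751e-03,  3.24293275e-06]), 'position': array([ 206.97111119, -589.1667071 ,  230.32400744]), 'ee_rot': array([-1.68019028e-01,  9.85783248e-01,  9.76008891e-04, -2.01690513e-04]), 'contact_force': array([-0.81662328,  0.20862126, -0.03897592]), 'wrist_torque': array([ 0.00188455,  0.03296576, -0.05358079]), 'grasp_force': 0.0, 'gripper_width': 85.81195659342997} 18.700000000000003
```

View pics/top0.png

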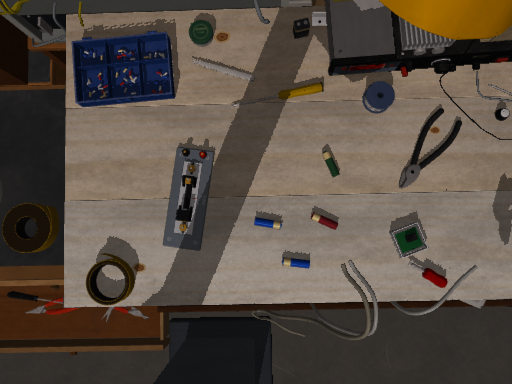

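View pics/scene0.png

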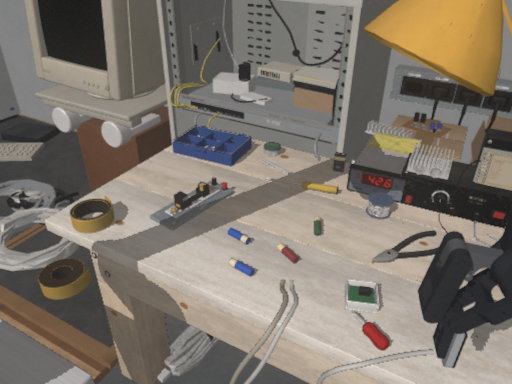

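The top picture shows the fixture at about (189,197), the red cell at (324,221), the green cell at (331,162) and the blue look-alikes at (267,223) and (296,264). Next I'll take close-up crops and 3D measurements.

```bash
cat > h.py <<'E'
import numpy as np,cv2
def cloud(d):
    z=np.asarray(d["range_z"],float);K=d["intrinsics"];T=np.asarray(d["extrinsics"])
    v,u=np.mgrid[:z.shape[0],:z.shape[1]]
    P=np.stack([(u-K[0,2])/K[0,0]*z,(v-K[1,2])/K[1,1]*z,z],-1)
    return P@T[:3,:3].T+T[:3,3]
def rect(P):
    (c,s,a)=cv2.minAreaRect(P[:,:2].astype(np.float32)); b=cv2.boxPoints((c,s,a))
    return np.round(c,1),np.round(s,1),np.round(b,1).tolist()
E
python3 - <<'E'
from h import *
d=dict(np.load("top.npz"));P=cloud(d);im=d["img"].astype(int)
t=im[125:255,155:225,::-1].astype(np.uint8);c=im[205:240,300:350,::-1].astype(np.uint8)
A=cv2.resize(t,None,fx=4.5,fy=4.5,interpolation=cv2.INTER_CUBIC);B=cv2.resize(c,None,fx=9,fy=9,interpolation=cv2.INTER_CUBIC)
o=np.zeros((590,780,3),np.uint8);o[:A.shape[0],:A.shape[1]]=A;o[:B.shape[0],325:325+B.shape[1]]=B;
cv2.imwrite("pics/crop1.png",o)
print("bench z",[np.round(P[v,u],1).tolist() for u,v in((240,160),(250,260),(360,200),(130,160))])
sub=P[205:240,300:350].reshape(-1,3);m=(sub[:,2]>7);print("red",m.sum(),rect(sub[m]),np.percentile(sub[m,2],[50,95]))
sub=P[125:260,150:230].reshape(-1,3);m=(sub[:,2]>6);print("fix",m.sum(),rect(sub[m]),np.percentile(sub[m,2],[10,50,95]))
# column profile along the fixture
E
```

```text
bench z [[612.0, -132.5, 1.5], [428.0, -146.7, -1.0], [532.4, -350.8, -0.0], [617.8, 72.7, 0.2]]
red 222 (array([ 499.6, -243.6]), array([125.8,  28.8]), [[480.3999938964844, -305.20001220703125], [509.1000061035156, -307.3999938964844], [518.7999877929688, -182.0], [490.1000061035156, -179.8000030517578]]) [12.76196796 19.11517195]
fix 3752 (array([535.2, -93.1]), array([185.3, 183.7]), [[430.20001220703125, -170.5], [611.7999877929688, -198.6999969482422], [640.2000122070312, -15.600000381469727], [458.6000061035156, 12.5]]) [ 7.5899679  10.44912368 40.92012817]
```

View pics/crop1.png

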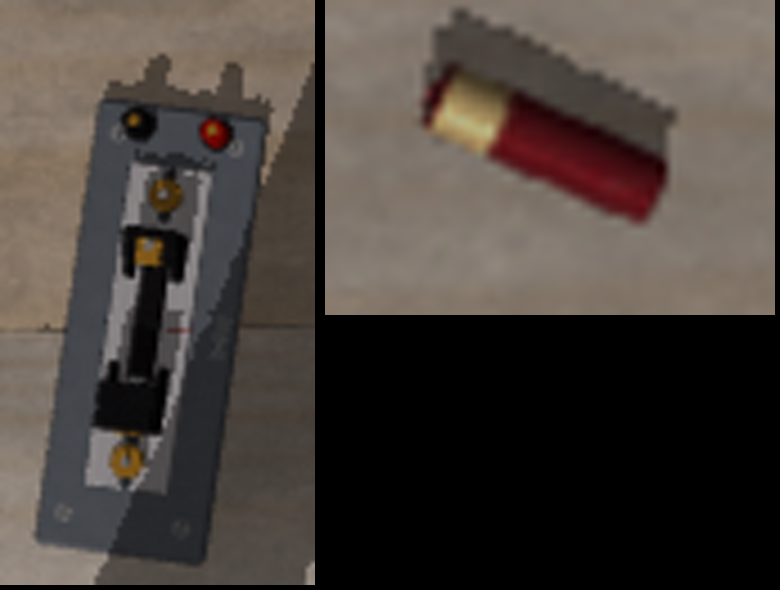

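The crop shows the fixture with its hook end up, nose at crop (148,250), and the hood and spring at (130,405). The red cell's cap is at its left end, near (440,95). Next I'll locate both precisely.

```bash
cat >> h.py <<'E'
def onplane(d,uv,z):
    K=np.asarray(d["intrinsics"]);T=np.asarray(d["extrinsics"])
    uv=np.atleast_2d(uv).astype(float)
    r=np.c_[(uv[:,0]-K[0,2])/K[0,0],(uv[:,1]-K[1,2])/K[1,1],np.ones(len(uv))]@T[:3,:3].T
    return T[:3,3]+r*((z-T[2,3])/r[:,2])[:,None]
def proj(d,X):
    K=np.asarray(d["intrinsics"]);T=np.asarray(d["extrinsics"])
    c=(np.atleast_2d(X)-T[:3,3])@T[:3,:3]; return (c[:,:2]/c[:,2:])*[K[0,0],K[1,1]]+[K[0,2],K[1,2]]
E
python3 - <<'E'
from h import *
d=dict(np.load("top.npz"));P=cloud(d);im=d["img"].astype(int)
def big(m,box):
    M=np.zeros(m.shape,np.uint8);x0,y0,x1,y1=box;M[y0:y1,x0:x1]=m[y0:y1,x0:x1]
    n,l,s,c=cv2.connectedComponentsWithStats(M);k=1+np.argmax(s[1:,4]);v,u=np.nonzero(l==k);return np.c_[u,v]
R,G,B=im[...,0],im[...,1],im[...,2]
red=big((R-G>35)&(R-B>25)|((R>130)&(R-B>60)),(305,208,345,236))
print(len(red),"red",rect(onplane(d,red,10)))
hsv=cv2.cvtColor(d["img"],cv2.COLOR_RGB2HSV)
for k in (0,4,8):
    M=((B-R>k)).astype(np.uint8)
    b=big(M,(155,130,222,255))
    # fill by convex hull
    h=cv2.convexHull(b.astype(np.int32))[:,0]
    print("base",len(b),rect(onplane(d,h,10)))
cr=np.array([[103,98],[268,122],[203,565],[37,540]])
print("corners",np.round(onplane(d,(cr+.5)/4.5-.5+[155,125],10),1).tolist())
names=dict(plateTL=(128,163,15),plateTR=(213,168,15),plateBL=(86,487,15),plateBR=(165,493,15),hooknose=(150,264,40),ribtop=(153,275,23),ribbot=(140,372,23),blockL=(93,430,44),blockR=(162,433,44),blk_inL=(100,375,44),blk_inR=(166,378,44))
for n,(x,y,z) in names.items(): print(n,np.round(onplane(d,((np.array([x,y])+.5)/4.5-.5+[155,125]),z)[0],1))
E
```

```text
159 red (array([ 495.4, -281.6]), array([50. , 11.8]), [[479.3999938964844, -301.70001220703125], [490.0, -306.70001220703125], [511.5, -261.6000061035156], [500.8999938964844, -256.6000061035156]])
base 2306 (array([544., -37.]), array([ 68.9, 182.3]), [[448.5, -56.70000076293945], [628.5999755859375, -85.4000015258789], [639.4000244140625, -17.299999237060547], [459.29998779296875, 11.399999618530273]])
base 1738 (array([543.8, -36.8]), array([ 67.4, 181.6]), [[448.79998779296875, -55.400001525878906], [628.0, -84.69999694824219], [638.9000244140625, -18.200000762939453], [459.70001220703125, 11.100000381469727]])
base 33 (array([620.6, -50.4]), array([14.8, 14.8]), [[612.9000244140625, -57.599998474121094], [627.7999877929688, -58.0], [628.2000122070312, -43.20000076293945], [613.4000244140625, -42.79999923706055]])
corners [[639.3, -18.3, 10.0], [627.5, -85.8, 10.0], [448.4, -56.5, 10.0], [460.0, 10.5, 10.0]]
plateTL [611.5 -29.   15. ]
plateTR [608.5 -63.6  15. ]
plateBL [480.9 -10.5  15. ]
plateBR [477.7 -42.3  15. ]
hooknose [567.8 -41.5  40. ]
ribtop [564.9 -39.9  23. ]
ribbot [526.2 -34.2  23. ]
blockL [503.2 -19.   44. ]
blockR [501.4 -45.9  44. ]
blk_inL [524.5 -22.   44. ]
blk_inR [522.7 -47.8  44. ]
```

```bash
cat >> h.py <<'E'
from scipy.spatial.transform import Rotation as Rn
def tool(yaw,tilt=0):
    "tool x at world yaw(deg), z down; tilt raises -x (cap) end by tilt deg (cell cap along tool -x)"
    c,s=np.cos(np.radians(yaw)),np.sin(np.radians(yaw))
    R=np.array([[c,s,0],[s,-c,0],[0,0,-1.]])
    return Rn.from_matrix(R)*Rn.from_euler('y',tilt,degrees=True)
def need(st,pos,R):
    R0=Rn.from_quat(st["ee_rot"]); sh=R0.inv().apply(np.array(pos)-st["position"])/100; tr=(R0.inv()*R).as_rotvec(degrees=True)/60
    print("shift",np.round(sh,3),"turn",np.round(tr,3))
E
python3 - <<'E'
from h import *; from bench import *
s=read_state(); need(s,[496.7,-278.9,100],tool(-115.5))
R=tool(171,45); print(R.apply([-1,0,0]),R.apply([0,0,1]))
E
```

```text
shift [-3.762  1.965  1.307] turn [ 0.002  0.001 -0.753]
[ 0.69840112 -0.11061587 -0.70710678] [-0.69840112  0.11061587 -0.70710678]
```

{"api": "jog_arm", "payload": {"plan": [[85,[-0.5,0.27,0.1],[0,0,0]],[85,[-1,0.53,0.2],[0,0,0]],[85,[-1,0.53,0.2],[0,0,0]]]}}

```text
clock: 0.48
position: [285.5, -503.7, 210.3]
ee_rot: [-0.17, 0.985, 0.001, -0.0]
contact_force: [-1.2, -0.4, -0.2]
gripper_width: 85.0
grasp_force: 0.0
```

{"api": "jog_arm", "payload": {"plan": [[85,[-0.5,0.27,0.1],[0,0,0]],[85,[-1,0.53,0.2],[0,0,0]],[85,[-1,0.53,0.2],[0,0,0]]]}}

```text
clock: 0.85
position: [362.1, -421.4, 190.5]
ee_rot: [-0.17, 0.985, 0.001, -0.0]
contact_force: [0.1, 0.8, -0.0]
gripper_width: 85.2
grasp_force: 0.0
```

{"api": "jog_arm", "payload": {"plan": [[85,[-0.5,0.27,0.1],[0,0,0]],[85,[-1,0.53,0.2],[0,0,0]],[85,[-1,0.53,0.2],[0,0,0]]]}}

```text
clock: 1.23
position: [438.8, -339.0, 170.6]
ee_rot: [-0.17, 0.985, 0.0, -0.0]
contact_force: [-0.5, -0.4, 0.8]
gripper_width: 84.9
grasp_force: 0.0
```

{"api": "jog_arm", "payload": {"plan": [[60,[-0.5,0.25,0.2],[0,0,-0.18]],[60,[-0.76,0.375,0.3],[0,0,-0.36]],[60,[-0.76,0.375,0.3],[0,0,-0.54]],[60,[-0.76,0.375,0.3],[0,0,-0.753]],[60,[-0.76,0.375,0.3],[0,0,-0.753]],[60,[-0.76,0.375,0.3],[0,0,-0.753]]]}}

```text
clock: 1.98
position: [496.2, -281.2, 141.5]
ee_rot: [-0.533, 0.846, -0.0, -0.0]
contact_force: [0.2, -0.8, 0.6]
gripper_width: 60.1
grasp_force: 0.0
```

```bash
sed -i "s/from_euler('y',tilt/from_euler('y',-tilt/" h.py; python3 - <<'E'
from h import *; from bench import *
s=read_state(); print(s["clock"],s["position"],s["joints"],s["contact_force"]);need(s,[496.7,-278.9,30],tool(-115.5))
for n in ("top","scene"):
    d=get_image(n); np.savez(n+"1.npz",**{k:np.array(v) for k,v in d.items()})
    uv=proj(d,[[s["position"][0],s["position"][1],s["position"][2]],[496.7,-278.9,8]]);print(n,uv)
    u,v=uv[1].astype(int)
    if n=="scene":
        c=d["img"][v-90:v+30,u-80:u+80,::-1];cv2.imwrite("pics/c2.png",cv2.resize(c,None,fx=5,fy=5,interpolation=cv2.INTER_CUBIC)); print(u-80,v-90)
E
```

```text
1.975 [ 496.18415206 -281.23529544  141.50373072] [-2.31522540e-01  3.72968310e-01 -2.54099279e-01  3.20124886e-04
 -9.43544102e-01 -2.15735761e-01] [ 0.23326534 -0.82679125  0.56404927]
shift [-0.024  0.006  1.115] turn [-0.    -0.    -0.002]
top [[332.97212857 219.88148566]
 [321.82535194 220.4623808 ]]
scene [[291.03745653 190.24863963]
 [286.23566255 252.13884186]]
206 162
```

View pics/c2.png

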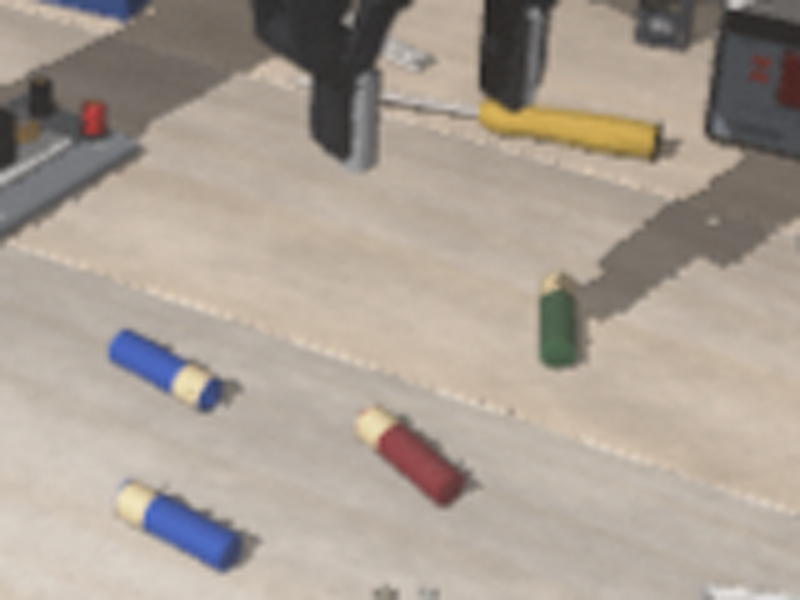

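The finger tips at crop (355,165) and (515,105) straddle the projected TCP. The red cell at (410,455) lies where I measured it. I'll descend now.

{"api": "jog_arm", "payload": {"plan": [[40,[-0.024,0.006,0.4],[0,0,0]],[40,[-0.024,0.006,0.8],[0,0,0]],[40,[-0.024,0.006,1],[0,0,0]],[40,[-0.024,0.006,1],[0,0,0]]]}}

```text
clock: 2.58
position: [495.9, -277.4, 39.8]
ee_rot: [-0.533, 0.846, 0.001, -0.001]
contact_force: [0.1, -0.0, 0.5]
gripper_width: 40.0
grasp_force: 0.0
```

{"api": "jog_arm", "payload": {"plan": [[40,[0,0,0.2],[0,0,0]],[40,[0,0,0.38],[0,0,0]],[40,[0,0,0.38],[0,0,0]]]}}

```text
clock: 2.95
position: [497.1, -277.4, 3.4]
ee_rot: [-0.534, 0.846, 0.0, -0.0]
contact_force: [0.7, -0.7, 0.4]
gripper_width: 39.5
grasp_force: 0.0
```

```bash
python3 - <<'E'
from h import *; from bench import *
s=read_state(); print(s["clock"],s["position"],s["contact_force"]);need(s,[496.7,-278.9,2.5],tool(-115.5))
d=get_image("scene");u,v=286,252
cv2.imwrite("pics/c3.png",cv2.resize(d["img"][v-40:v+20,u-40:u+40,::-1],None,fx=9,fy=9,interpolation=cv2.INTER_CUBIC))
E
```

```text
2.95 [ 497.11250328 -277.44928368    3.42125167] [ 0.69521279 -0.65530262  0.36744447]
shift [ 0.015 -0.003  0.009] turn [ 0.001 -0.     0.   ]
```

View pics/c3.png

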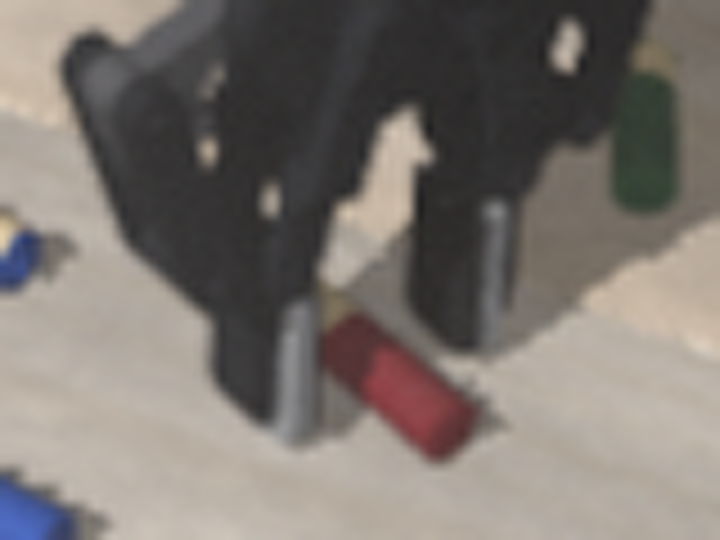

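The open fingers straddle the red cell, with its flat end at crop (440,440) sticking out towards the camera. I'll nudge the grip and close.

{"api": "jog_arm", "payload": {"plan": [[30,[0.015,0,0.01],[0,0,0]],[10,[0.015,0,0.01],[0,0,0]],[10,[0.015,0,0.01],[0,0,0]],[10,[0.015,0,0.01],[0,0,0]],[10,[0.015,0,0.01],[0,0,0]]]}}

```text
clock: 3.62
position: [497.3, -278.9, 3.5]
ee_rot: [-0.534, 0.845, -0.001, 0.001]
contact_force: [-1.2, 0.5, 5.7]
gripper_width: 12.7
grasp_force: 61.3
```

{"api": "jog_arm", "payload": {"plan": [[10,[0,0,0],[0,0,0]],[10,[0,0,-0.5],[0,0,0]],[10,[0,0,-1],[0,0,0]],[10,[0,0,-1],[0,0,0]]]}}

```text
clock: 4.12
position: [499.4, -279.4, 106.8]
ee_rot: [-0.534, 0.845, -0.004, 0.003]
contact_force: [0.7, 0.2, -1.3]
gripper_width: 12.5
grasp_force: 60.6
```

```bash
python3 - <<'E'
from h import *; from bench import *
s=read_state(); print(s["clock"],s["position"],s["contact_force"],s["gripper_width"],s["grasp_force"])
T=[543.9+1,-37.2,150]
need(s,T,tool(170.9));
E
```

```text
4.125 [ 499.4491649  -279.43851928  106.82122582] [ 0.74032744  0.17908792 -1.25664041] 12.454689270815962 60.56473731994629
shift [-2.384  0.625 -0.435] turn [-0.007  0.007  1.228]
```

{"api": "jog_arm", "payload": {"plan": [[10,[-0.5,0.13,-0.2],[0,0,0]],[10,[-1,0.26,-0.4],[0,0,0]],[10,[-1,0.26,-0.4],[0,0,0]]]}}

```text
clock: 4.5
position: [517.2, -174.5, 143.1]
ee_rot: [-0.536, 0.844, -0.001, 0.001]
contact_force: [0.3, -0.6, 0.1]
gripper_width: 12.6
grasp_force: 60.6
```

{"api": "jog_arm", "payload": {"plan": [[10,[-0.3,0.08,0],[0,0,0.16]],[10,[-0.6,0.16,0],[0,0,0.33]],[10,[-1,0.26,0],[0,0,0.5]],[10,[-1,0.26,0],[0,0,0.66]],[10,[-1,0.26,0],[0,0,0.8]],[10,[-1,0.26,0],[0,0,0.8]]]}}

```text
clock: 5.25
position: [534.8, -76.1, 141.0]
ee_rot: [-0.144, 0.99, 0.0, -0.001]
contact_force: [-0.2, -0.9, -0.9]
gripper_width: 12.6
grasp_force: 60.5
```

```bash
python3 - <<'E'
from h import *; from bench import *
s=read_state(); print(s["clock"],s["position"],s["joints"],s["gripper_width"],s["grasp_force"])
T=[543.9+1,-37.2,150]
need(s,T,tool(170.9));
E
```

```text
5.25 [534.8115773  -76.1084269  140.98942368] [ 1.58740896e-01  3.28222869e-01 -3.25743518e-01 -4.56556906e-04
 -9.19429654e-01 -1.43976347e+00] 12.631435172911194 60.54973125457764
shift [-0.208  0.344 -0.09 ] turn [ 0.    -0.003  0.428]
```

{"api": "jog_arm", "payload": {"plan": [[10,[-0.1,0.17,-0.05],[0,0,0.17]],[10,[-0.208,0.344,-0.09],[0,0,0.34]],[10,[-0.208,0.344,-0.09],[0,0,0.428]],[10,[-0.208,0.344,-0.09],[0,0,0.428]]]}}

```text
clock: 5.75
position: [545.4, -37.1, 150.6]
ee_rot: [0.078, 0.997, -0.0, -0.001]
contact_force: [-0.4, 0.2, -1.0]
gripper_width: 12.8
grasp_force: 60.5
```

{"api": "jog_arm", "payload": {"plan": [[10,[0,0,0],[0,-0.16,0]],[10,[0,0,0],[0,-0.32,0]],[10,[0,0,0],[0,-0.48,0]],[10,[0,0,0],[0,-0.64,0]],[10,[0,0,0],[0,-0.75,0]],[10,[0,0,0],[0,-0.75,0]],[10,[0,0,0],[0,-0.75,0]]]}}

```text
clock: 6.62
position: [545.2, -140.6, 218.7]
ee_rot: [-0.022, 0.95, -0.161, 0.268]
contact_force: [0.8, -0.6, 0.5]
gripper_width: 12.5
grasp_force: 60.6
```

```bash
python3 - <<'E'
from h import *; from bench import *
s=read_state(); print(s["clock"],s["position"],s["ee_rot"],s["joints"],s["contact_force"],s["gripper_width"],s["grasp_force"])
R=tool(170.9,45); need(s,[544.9,-37.2,150],R)
p=s["position"];Ra=Rn.from_quat(s["ee_rot"])
o=[]
for n in ("top","scene"):
    d=get_image(n); np.savez(n+"2.npz",**{k:np.array(v) for k,v in d.items()})
    u,v=proj(d,p)[0].astype(int); print(n,proj(d,p)); w=30 if n=="top" else 45
    o.append(cv2.resize(d["img"][v-w:v+w,u-w:u+w,::-1],(390,390),interpolation=cv2.INTER_CUBIC));print(u-w,v-w,390/(2*w))
cv2.imwrite("pics/c4.png",np.hstack(o))
E
```

```text
6.625 [ 545.22180762 -140.57845661  218.72642854] [-0.02157895  0.94969778 -0.16083061  0.26784697] [-0.19998741  0.0554625  -0.93513261  1.73291988 -0.18921135 -3.00214069] [ 0.76393714 -0.61680831  0.54082289] 12.511228295468888 60.58507561683655
shift [0.216 1.197 0.248] turn [-0.176 -0.198  0.274]
top [[238.16426689 186.57599221]]
208 156 6.5
scene [[233.53004345 119.55905093]]
188 74 4.333333333333333
```

View pics/c4.png

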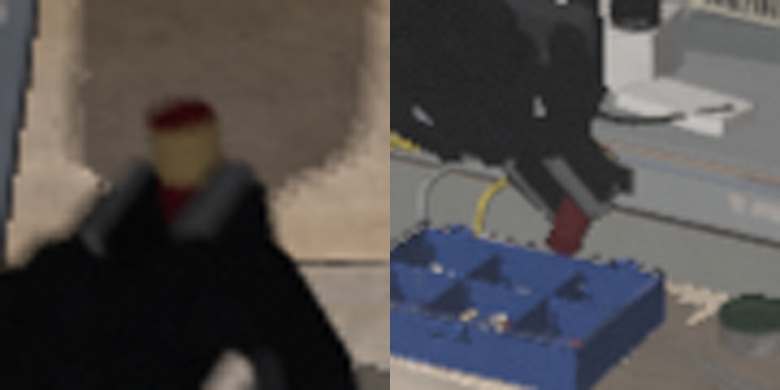

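The picture shows the cell is held firmly: cream band and cap at top-left crop (180,130), flat end at right crop (565,240). The wrist went off, though, to joint 5's and 6's limits. I'll fit the kinematics and look for a workable wrist posture.

```bash
cat > fk.py <<'E'
import numpy as np
from scipy.optimize import least_squares
from scipy.spatial.transform import Rotation as Rn
S=[([-.97441,.38547,.00675,-.0005,-1.19402,-.25857],[206.97,-589.17,230.32],[-.168,.98578,.00098,-.0002]),
([-.23152,.37297,-.2541,.0003,-.94354,-.21574],[496.18,-281.24,141.5],[-.533,.846,0,0]),
([.15874,.32822,-.32574,-.0005,-.91943,-1.43976],[534.81,-76.11,140.99],[-.144,.99,0,-.001]),
([-.19999,.05546,-.93513,1.73292,-.18921,-3.00214],[545.22,-140.58,218.73],[-.02158,.9497,-.16083,.26785])]
E=lambda a,t:Rn.from_euler(a,t)
def fk(q,p,s=(1,1)):
    a,D,L1,L2,e,h,L3=p
    R=E('z',q[0]); x=R.apply([a,D,0])+[0,0,h]
    R=R*E('y',q[1]); x=x+R.apply([0,0,L1])
    R=R*E('y',-q[2]); x=x+R.apply([L2,0,e])     # forearm along x
    R=R*E('x',s[0]*q[3])*E('y',-q[4]); x=x+R.apply([L3,0,0])
    R=R*E('x',s[1]*q[5]+np.pi)                        # tool z = R x
    M=R.as_matrix(); # tool: z=+x ; zero: y = radial back when down
    return x,Rn.from_matrix(np.c_[M[:,1],M[:,2],M[:,0]])
def fit(s):
    f=lambda p:np.concatenate([fk(q,p,s)[0]-x for q,x,_ in S]+[(np.array(p)-[0,-160,400,400,0,400,250])*.003])
    return least_squares(f,[0,-160,400,400,0,400,250])
if __name__=="__main__":
  for s in((1,1),(-1,1),(1,-1),(-1,-1)):
    r=fit(s);print(s,round(r.cost,2),np.round(r.x,1))
    for q,x,o in S:
        X,R=fk(q,r.x,s);print(np.round(X-x,1),np.round((R.inv()*Rn.from_quat(o)).as_rotvec(degrees=True),1))
E
python3 fk.py
```

```text
(1, 1) 60.67 [-125.8 -158.6  879.6  418.3   33.4  218.6  679.6]
[ 1.1 -0.3 -0.1] [-0.  -0.1 29.7]
[ 5.9  0.1 -2. ] [-0.   0.  24.7]
[-7.8 -0.4  2.5] [  0.   -0.  165.1]
[ 0.5 -3.2 -0.5] [ -0.   28.3 143. ]
(-1, 1) 9145.27 [ 972.1 -135.5 -847.8  112.  -397.9 1192.1 -179.3]
[ 23.8   7.9 -55.7] [-0.   0.  29.6]
[-20.8  30.   52.4] [-0.  -0.  24.7]
[25.8 28.6 43.9] [  0.   0. 165.]
[-24.  -69.3 -40.7] [ -0.  -0. -16.]
(1, -1) 60.67 [-125.8 -158.6  879.6  418.3   33.4  218.6  679.6]
[ 1.1 -0.3 -0.1] [-0.  -0.1  0. ]
[ 5.9  0.1 -2. ] [-0.   0.  -0.1]
[-7.8 -0.4  2.5] [-0.  -0.   0.1]
[ 0.5 -3.2 -0.5] [ -4.2  30.1 158.5]
(-1, -1) 9145.27 [ 972.1 -135.5 -847.8  112.  -397.9 1192.1 -179.3]
[ 23.8   7.9 -55.7] [-0.  0.  0.]
[-20.8  30.   52.4] [-0. -0. -0.]
[25.8 28.6 43.9] [ 0. -0.  0.]
[-24.  -69.3 -40.7] [-0. -0. -0.]
```

```bash
python3 - <<'E'
from h import *; from bench import *
s=read_state(); need(s,[545,-100,200],tool(170.9,0)); need(s,[545,-140,218],tool(170.9,20))
E
```

```text
shift [0.026 0.458 0.028] turn [-0.271  0.542  0.184]
shift [-0.015  0.022  0.001] turn [-0.232  0.212  0.226]
```

{"api": "jog_arm", "payload": {"plan": [[10,[0,0.02,-0.1],[-0.08,0.07,0.08]],[10,[0,0.02,-0.1],[-0.16,0.14,0.15]],[10,[0,0.02,-0.1],[-0.23,0.21,0.22]],[10,[0,0.02,-0.1],[-0.23,0.21,0.22]],[10,[0,0.02,-0.1],[-0.23,0.21,0.22]]]}}

```text
clock: 7.35
position: [542.6, -150.2, 230.3]
ee_rot: [0.07, 0.977, -0.056, 0.195]
contact_force: [0.2, -1.6, 0.2]
gripper_width: 12.8
grasp_force: 60.6
```

```bash
cat > log.py <<'E'
import json
from bench import *
def log():
    s=read_state(); open("st.jsonl","a").write(json.dumps([list(map(float,s[k])) for k in("joints","position","ee_rot")])+"\n"); return s
E
python3 - <<'E'
from h import *; from log import *
s=log(); print(s["clock"],s["position"],s["joints"]);need(s,[545,-100,200],tool(170.9,0)); need(s,[545,-140,218],tool(170.9,20))
E
```

```text
7.35 [ 542.554421   -150.22902665  230.33216009] [ 0.09809094  0.09668047 -0.56960414  0.33454726 -0.55732994 -2.06635074]
shift [0.154 0.523 0.218] turn [-0.078  0.383  0.014]
shift [0.037 0.115 0.108] turn [-0.074  0.05   0.028]
```

{"api": "jog_arm", "payload": {"plan": [[10,[0.05,0.2,0.1],[-0.07,0.05,0.03]],[10,[0.05,0.4,0.1],[-0.07,0.05,0.03]],[10,[0.05,0.4,0.1],[-0.07,0.05,0.03]],[10,[0.05,0.4,0.1],[-0.07,0.05,0.03]]]}}

```text
clock: 7.85
position: [548.8, -114.0, 216.8]
ee_rot: [0.08, 0.981, -0.018, 0.175]
contact_force: [-0.5, -0.3, -0.4]
gripper_width: 12.6
grasp_force: 60.5
```

```bash
python3 - <<'E'
from log import *
s=log();print(s["position"],s["joints"])
E
cat > fk2.py <<'E'
from fk import S,E,Rn,np,least_squares
import json
S=S+[json.loads(l) for l in open("st.jsonl")]
def fk(q,p):
    a,D,L1,L2,e,h,L3,D2,w=p
    R=E('z',q[0]); x=R.apply([a,D,0])+[0,0,h]
    R=R*E('y',q[1]); x=x+R.apply([0,0,L1])
    R=R*E('y',-q[2]); x=x+R.apply([L2,0,e])
    R=R*E('x',-q[3]); x=x+R.apply([0,D2,0])
    R=R*E('y',-q[4]); x=x+R.apply([L3,0,w])
    R=R*E('x',-q[5]+np.pi)
    M=R.as_matrix(); return x,Rn.from_matrix(np.c_[M[:,1],M[:,2],M[:,0]])
p0=np.array([0,-160,400,400,0,400,250,0,0.])
f=lambda p:np.concatenate([fk(q,p)[0]-x for q,x,_ in S]+[(np.array(p)-p0)*.003])
P=least_squares(f,p0).x
if __name__=="__main__":
    print(np.round(P,1))
    for q,x,o in S: print(np.round(fk(q,P)[0]-x,1),np.round((fk(q,P)[1].inv()*Rn.from_quat(o)).magnitude()*57.3,2))
E
python3 fk2.py
```

```text
[ 548.80286776 -114.00776722  216.76798652] [ 0.14078764  0.12720706 -0.50675759  0.19551119 -0.61006046 -2.0166348 ]
[ 1.000e-01 -0.000e+00  5.647e+02  4.218e+02 -1.000e-01  1.608e+02
  2.976e+02 -1.598e+02 -0.000e+00]
[-0. -0.  0.] 0.0
[-0.  0.  0.] 0.04
[-0. -0.  0.] 0.05
[-0.  0.  0.] 0.0
[ 0.  0. -0.] 0.0
[ 0. -0. -0.] 0.0
```

```bash
cat > ik.py <<'E'
from fk2 import *; from h import tool
lo=np.array([-3.14,-1.21,-1.07,-3.16,-2.99,-3.1]);hi=np.array([3.14,2.06,1.41,2.05,-.16,3.1])
def ik(x,R,seeds):
    best=[]
    for q0 in seeds:
        g=lambda q:np.r_[(fk(q,P)[0]-x)/10,(fk(q,P)[1].inv()*R).as_rotvec()*10]
        r=least_squares(g,np.clip(q0,lo+.01,hi-.01),bounds=(lo,hi))
        if r.cost<1e-4: best.append(r.x)
    return best
C=np.array([543.9,-37.2]);yaw=-9.1
ex=np.array([np.cos(np.radians(yaw)),np.sin(np.radians(yaw))])
def tcp(edge_x,edge_z,th,lean=0,capsign=-1,c=3.3,d=3.):
    "TCP pose so that flat lower edge is at fixture x edge_x, height edge_z above rest, cell tilt th; lean = tool leaned to cap relative to cell"
    t=np.radians(th); l=25+c
    p=np.array([edge_x+l*np.cos(t)-d*np.sin(t),edge_z+l*np.sin(t)+d*np.cos(t)])
    x=np.r_[C+ex*p[0],23+p[1]]
    k=th-lean
    R=tool(yaw+180,k) if capsign<0 else tool(yaw,-k)
    return x,R
E
python3 - <<'E'
from ik import *
rng=np.random.default_rng(0)
for cs in(-1,1):
  for th,lean,exx,ez in((45,0,-1.7,2),(45,0,-1.7,60),(40,0,-1.7,2),(35,0,-1.7,2),(30,0,-1.7,2),(20,0,-18,2),(0,0,-25,0),(45,20,-1.7,2),(0,20,-25,0)):
    x,R=tcp(exx,ez,th,lean,cs)
    seeds=[np.array([.1,.5,-.5,a,-.5,b]) for a in(-2.5,-1,0,1,1.8) for b in(-2.5,-1,0,1,2.5)]
    B=ik(x,R,seeds); u=[]
    for q in B:
        if not any(np.abs(q-k).max()<.05 for k in u): u.append(q)
    print(cs,th,lean,[np.round(q,2).tolist() for q in u])
E
```

```text
-1 45 0 [[-0.43, 0.42, -0.76, -2.66, -0.42, 1.32]]
-1 45 0 []
-1 40 0 []
-1 35 0 []
-1 30 0 []
-1 20 0 []
-1 0 0 [[0.23, 0.49, -0.42, -0.0, -0.66, -1.96]]
-1 45 20 []
-1 0 20 [[0.16, 0.65, -0.12, -0.12, -1.14, -1.82]]
1 45 0 [[-0.43, 0.42, -0.76, -2.66, -0.42, -1.82]]
1 45 0 []
1 40 0 []
1 35 0 []
1 30 0 []
1 20 0 []
1 0 0 [[0.23, 0.49, -0.42, 0.0, -0.66, 1.19]]
1 45 20 []
1 0 20 [[0.16, 0.65, -0.12, -0.12, -1.14, 1.32]]
```

```bash
python3 - <<'E'
from ik import *
for k in(0,):
  q=np.array([.23,.49,-.42,0,-.66,-1.96])
  for th in range(0,50,5):
    x,R=tcp(-10,2,th)
    g=lambda q:np.r_[(fk(q,P)[0]-x)/10,(fk(q,P)[1].inv()*R).as_rotvec()*10]
    r=least_squares(g,np.clip(q,lo+1e-3,hi-1e-3),bounds=(lo,hi),xtol=1e-12,ftol=1e-12,gtol=1e-12);print(th,r.cost,np.round(r.x,2)); 
    if r.cost<1e-3:q=r.x
  q=np.array([.16,.65,-.12,-.12,-1.14,-1.82])
  for lean in (30,20,15):
   for th in (0,15,30,45,lean+25):
    x,R=tcp(-1.7,2,th,lean)
    g=lambda q:np.r_[(fk(q,P)[0]-x)/10,(fk(q,P)[1].inv()*R).as_rotvec()*10]
    r=least_squares(g,np.clip(q,lo+1e-3,hi-1e-3),bounds=(lo,hi),xtol=1e-12,ftol=1e-12,gtol=1e-12);print(lean,th,round(r.cost,5),np.round(r.x,2))
E
```

```text
0 7.925387155179617e-29 [ 0.22  0.51 -0.38 -0.   -0.68 -1.95]
5 1.6533499488991048e-29 [ 0.23  0.47 -0.47  0.06 -0.54 -2.02]
10 7.782624938539077e-29 [ 0.25  0.44 -0.58  0.18 -0.39 -2.14]
15 2.8129295952663763e-28 [ 0.22  0.41 -0.77  0.58 -0.18 -2.51]
20 0.29736406285848016 [ 0.22  0.4  -0.76  0.51 -0.16 -2.44]
25 1.1799542122370896 [ 0.23  0.39 -0.71  0.26 -0.16 -2.2 ]
30 2.3856043416975874 [ 0.19  0.38 -0.61 -0.19 -0.16 -1.69]
35 0.22363579749609247 [-0.37  0.39 -0.68 -2.66 -0.16  1.26]
40 0.002567058697902786 [-0.34  0.38 -0.61 -2.37 -0.16  0.94]
45 7.767558779638193e-28 [-0.44  0.42 -0.78 -2.66 -0.44  1.33]
30 0 0.0 [ 0.13  0.76  0.08 -0.15 -1.4  -1.8 ]
30 15 0.0 [ 0.17  0.62 -0.13 -0.09 -1.07 -1.84]
30 30 0.0 [ 0.21  0.49 -0.36  0.   -0.71 -1.94]
30 45 0.0 [ 0.24  0.39 -0.73  0.45 -0.24 -2.4 ]
30 55 1.03307 [ 0.23  0.37 -0.74  0.36 -0.16 -2.3 ]
20 0 0.0 [ 0.15  0.67 -0.06 -0.11 -1.18 -1.82]
20 15 0.0 [ 0.2   0.54 -0.28 -0.04 -0.83 -1.9 ]
20 30 0.0 [ 0.25  0.43 -0.56  0.17 -0.42 -2.13]
20 45 1.04292 [ 0.23  0.38 -0.73  0.34 -0.16 -2.27]
20 45 1.04292 [ 0.23  0.38 -0.73  0.34 -0.16 -2.27]
15 0 0.0 [ 0.17  0.63 -0.13 -0.09 -1.06 -1.84]
15 15 0.0 [ 0.21  0.51 -0.36  0.   -0.7  -1.94]
15 30 0.0 [ 0.24  0.41 -0.72  0.47 -0.22 -2.41]
15 45 2.27873 [ 0.2   0.38 -0.62 -0.1  -0.16 -1.79]
15 40 1.05318 [ 0.23  0.39 -0.72  0.33 -0.16 -2.26]
```

```bash
python3 - <<'E'
from h import *; from log import *
s=log(); need(s,[540,-145,100],tool(170.9,0))
d=dict(np.load("top.npz"));Pc=cloud(d)
for z in (0,): print(proj(d,[[540,-145,0],[570,-180,0],[510,-105,0]]))
E
```

```text
shift [ 0.438 -0.311  1.086] turn [-0.009  0.337 -0.004]
[[247.6478029  198.72825064]
 [266.22712005 182.01061594]
 [226.28612689 215.57400727]]
```

{"api": "jog_arm", "payload": {"plan": [[10,[0.15,-0.1,0.3],[0,0.11,0]],[10,[0.3,-0.2,0.6],[0,0.22,0]],[10,[0.35,-0.25,1],[-0.009,0.337,-0.004]],[10,[0.35,-0.25,1],[-0.009,0.337,-0.004]],[10,[0.35,-0.25,1],[-0.009,0.337,-0.004]]]}}

```text
clock: 8.48
position: [546.5, -140.9, 111.7]
ee_rot: [0.08, 0.997, -0.0, 0.001]
contact_force: [-0.2, -0.8, 0.1]
gripper_width: 12.6
grasp_force: 60.5
```

```bash
python3 - <<'E'
from h import *; from log import *
s=log(); print(s["position"],s["clock"]);need(s,[552,-138,30],tool(170.9,0))
E
```

```text
[ 546.54035641 -140.87447683  111.70473683] 8.475
shift [-0.048  0.037  0.817] turn [-0.     0.002 -0.001]
```

{"api": "jog_arm", "payload": {"plan": [[10,[-0.05,0.035,0.4],[0,0,0]],[10,[-0.05,0.035,0.8],[0,0,0]],[10,[-0.05,0.035,0.95],[0,0,0]],[10,[-0.05,0.035,0.95],[0,0,0]]]}}

```text
clock: 8.98
position: [552.4, -138.0, 17.8]
ee_rot: [0.08, 0.997, -0.0, 0.001]
contact_force: [-0.5, -0.4, 0.2]
gripper_width: 12.8
grasp_force: 60.6
```

{"api": "jog_arm", "payload": {"plan": [[10,[0,0,0.06],[0,0,0]],[10,[0,0,0.12],[0,0,0]],[10,[0,0,0.125],[0,0,0]],[10,[0,0,0.125],[0,0,0]]]}}

```text
clock: 9.48
position: [552.5, -138.2, 4.4]
ee_rot: [0.08, 0.997, -0.0, 0.001]
contact_force: [0.8, 0.1, 0.0]
gripper_width: 13.0
grasp_force: 60.5
```

{"api": "jog_arm", "payload": {"plan": [[10,[0,0,0.005],[0,0,0]],[10,[0,0,0.01],[0,0,0]],[10,[0,0,0.01],[0,0,0]]]}}

```text
clock: 9.85
position: [552.5, -138.2, 3.6]
ee_rot: [0.08, 0.997, -0.0, 0.001]
contact_force: [0.0, 0.3, 2.3]
gripper_width: 12.5
grasp_force: 60.9
```

{"api": "jog_arm", "payload": {"plan": [[34,[0,0,0],[0,0,0]],[34,[0,0,0],[0,0,0]],[34,[0,0,-0.12],[0,0.1,0]],[34,[0.02,0,-0.12],[0,0.2,0]],[34,[0.023,0,-0.12],[0,0.333,0]],[34,[0.023,0,-0.12],[0,0.333,0]],[34,[0.023,0,-0.07],[0,0.333,0]],[34,[0.023,0,-0.03],[0,0.333,0]],[34,[0.023,0,-0.03],[0,0.333,0]]]}}

```text
clock: 10.98
position: [549.3, -137.6, 6.3]
ee_rot: [0.079, 0.982, 0.013, -0.172]
contact_force: [0.5, -1.0, -0.0]
gripper_width: 33.9
grasp_force: 0.0
```

```bash
python3 - <<'E'
from h import *; from log import *
s=log(); print(s["position"],s["clock"],s["contact_force"],s["gripper_width"]);need(s,[552.5-2.3*np.cos(.159),-138.2+2.3*np.sin(.159),6],tool(170.9,-20))
d=get_image("scene");u,v=proj(d,[550,-138,8])[0].astype(int);print(u,v)
cv2.imwrite("pics/c5.png",cv2.resize(d["img"][v-40:v+30,u-50:u+50,::-1],None,fx=7,fy=7,interpolation=cv2.INTER_CUBIC))
E
```

```text
[ 549.27858389 -137.64931029    6.25789096] 10.975 [ 0.51723675 -0.98931494 -0.03657815] 33.91484157537269
shift [-0.01  -0.    -0.001] turn [-0.     0.001 -0.001]
235 215
```

View pics/c5.png

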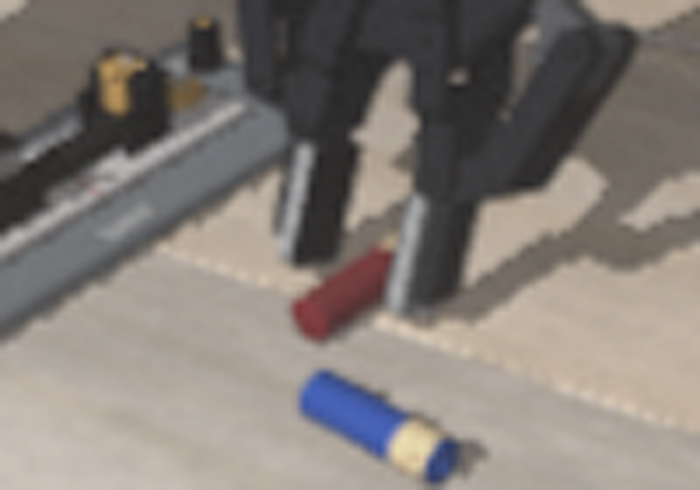

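The leaned fingers straddle the red cell, and its flat-end face is at crop (312,318). I'll check its lengthwise position from that.

```bash
python3 - <<'E'
from h import *
d=dict(np.load("scene.npz")); uv=np.array([[(312+.5)/7-.5+185,(318+.5)/7-.5+175]])
print(proj(d,[524.6,-133.7,7.5]),uv,onplane(d,uv,7.5))
E
```

```text
[[227.33763908 220.93467129]] [[229.14285714 220.        ]] [[ 529.11321008 -135.10793286    7.5       ]]
```

```bash
python3 - <<'E'
from h import *
def blob(d,f,box,z):
    im=d["img"].astype(int);R,G,B=im[...,0],im[...,1],im[...,2]
    M=np.zeros(R.shape,np.uint8);x0,y0,x1,y1=box;M[y0:y1,x0:x1]=f(R,G,B)[y0:y1,x0:x1]
    v,u=np.nonzero(M);return len(u),np.round([u.mean(),v.mean()],1),np.round(onplane(d,[[u.mean(),v.mean()]],z)[0],1)
t=dict(np.load("top.npz"));s=dict(np.load("scene.npz"))
red=lambda R,G,B:(R-G>35)&(R-B>25); blue=lambda R,G,B:(B-R>50); grn=lambda R,G,B:(G-R>15)&(G-B>8)
for n,f,bt,bs in(("red",red,(305,208,345,236),(272,238,304,268)),("blue1",blue,(250,214,284,232),(225,225,252,246)),("blue2",blue,(280,254,314,274),(228,255,256,278)),("green",grn,(318,144,344,182),(308,214,326,240))):
    print(n,blob(t,f,bt,9),blob(s,f,bs,8))
E
```

```text
red (131, array([326.8, 222.6]), array([ 492.6, -287.7,    9. ])) (124, array([288.9, 254. ]), array([ 494.6, -285.4,    8. ]))
blue1 (124, array([263.7, 222.9]), array([ 494.9, -173.6,    9. ])) (104, array([235.7, 234. ]), array([ 496.3, -171. ,    8. ]))
blue2 (125, array([299.3, 263.6]), array([ 420.3, -235.7,    9. ])) (131, array([243.1, 267.7]), array([ 422. , -232.3,    8. ]))
green (119, array([331.8, 166.7]), array([ 594.1, -300.4,    9. ])) (62, array([316.7, 228.1]), array([ 591.9, -298.8,    8. ]))
```

{"api": "jog_arm", "payload": {"plan": [[34,[-0.028,0,-0.01],[0,0,0]],[10,[-0.028,0,-0.01],[0,0,0]],[10,[-0.028,0,-0.01],[0,0,0]],[10,[-0.028,0,-0.01],[0,0,0]],[10,[-0.028,0,-0.01],[0,0,0]]]}}

```text
clock: 11.65
position: [553.5, -138.3, 6.7]
ee_rot: [0.079, 0.982, 0.013, -0.172]
contact_force: [1.7, 1.6, 3.2]
gripper_width: 12.4
grasp_force: 60.1
```

```bash
python3 - <<'E'
from h import *; from log import *
s=log(); p=s["position"];print(p,s["clock"],s["contact_force"],s["gripper_width"],s["grasp_force"]);need(s,p+[0,0,80],tool(170.9,-20))
E
```

```text
[ 553.5220653  -138.28439589    6.66089248] 11.65 [1.65632329 1.55980985 3.24808227] 12.368457381306612 60.09076774120331
shift [ 0.271 -0.001 -0.753] turn [-0.     0.003 -0.001]
```

{"api": "jog_arm", "payload": {"plan": [[10,[0.15,0,-0.42],[0,0,0]],[10,[0.3,0,-0.85],[0,0,0]],[10,[0.3,0,-0.85],[0,0,0]]]}}

```text
clock: 12.02
position: [555.9, -138.5, 99.7]
ee_rot: [0.079, 0.982, 0.013, -0.168]
contact_force: [0.3, 0.1, -0.4]
gripper_width: 12.5
grasp_force: 59.7
```

```bash
sed -i 's/c=3.3,d=3\./c=.5,d=6.7/' ik.py; python3 - <<'E'
from h import need; from log import *; from ik import *
s=log(); print(s["position"],s["contact_force"])
q=s["joints"]
for th,lean,e,z in((15,20,-8,70),(32,20,-8,70),(32,20,-8,2),(32,20,-20,2),(20,20,-30,0),(0,20,-30,0)):
    x,R=tcp(e,z,th,lean); need(s,x,R)
    B=ik(x,R,[q]); print(th,z,[np.round(b,2).tolist() for b in B]); q=B[0] if B else q
E
```

```text
[ 555.85970354 -138.54312018   99.72834109] [ 0.31946884  0.13456183 -0.37383154]
shift [ 0.144  0.982 -0.016] turn [ 0.    -0.241 -0.001]
15 70 [[0.2, 0.44, -0.24, -0.04, -0.97, -1.91]]
shift [ 0.21   0.982 -0.058] turn [ 0.    -0.524 -0.001]
32 70 [[0.27, 0.3, -0.54, 0.17, -0.54, -2.13]]
shift [-0.017  0.982  0.583] turn [ 0.    -0.524 -0.001]
32 2 [[0.26, 0.4, -0.64, 0.25, -0.34, -2.22]]
shift [0.097 0.982 0.623] turn [ 0.    -0.524 -0.001]
32 2 [[0.27, 0.39, -0.68, 0.27, -0.33, -2.25]]
shift [0.136 0.981 0.703] turn [ 0.    -0.324 -0.001]
20 0 [[0.24, 0.46, -0.44, 0.0, -0.67, -1.96]]
shift [0.073 0.982 0.768] turn [ 0.     0.009 -0.001]
0 0 [[0.17, 0.63, -0.14, -0.12, -1.14, -1.83]]
```

{"api": "jog_arm", "payload": {"plan": [[10,[0.07,0.33,-0.02],[0,-0.1,0]],[10,[0.14,0.66,-0.04],[0,-0.25,0]],[10,[0.21,0.98,-0.058],[0,-0.4,0]],[10,[0.21,0.98,-0.058],[0,-0.524,0]],[10,[0.21,0.98,-0.058],[0,-0.524,0]],[10,[0.21,0.98,-0.058],[0,-0.524,0]]]}}

```text
clock: 12.78
position: [552.4, -38.7, 108.8]
ee_rot: [0.08, 0.992, -0.008, 0.1]
contact_force: [0.6, 0.3, 0.4]
gripper_width: 12.6
grasp_force: 59.7
```

```bash
python3 - <<'E'
from h import *; from log import *; from ik import tcp
s=log(); print(s["position"],s["contact_force"],np.round(s["joints"],2)); need(s,*tcp(-8,70,32,20))
o=[]
for n in ("top","scene"):
    d=get_image(n); np.savez(n+"3.npz",**{k:np.array(v) for k,v in d.items()})
    u,v=proj(d,[545,-37,50])[0].astype(int); w=33 if n=="top" else 36
    o.append(cv2.resize(d["img"][v-w:v+w,u-w:u+w,::-1],(396,396),interpolation=cv2.INTER_CUBIC));print(n,u-w,v-w,396/(2*w))
cv2.imwrite("pics/c6.png",np.hstack(o))
E
```

```text
[552.42629055 -38.68951917 108.79951536] [0.55426056 0.25396723 0.42419661] [ 0.27  0.31 -0.54  0.16 -0.55 -2.13]
shift [-0.021  0.001 -0.03 ] turn [-0.001 -0.008 -0.001]
top 151 162 6.0
scene 157 149 5.5
```

View pics/c6.png

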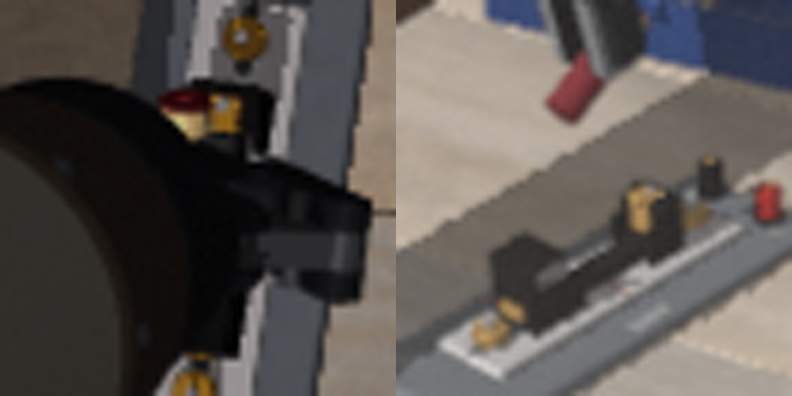

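The cap is at left crop (186,100) beside the hook nose at (228,112). That offset is parallax from the height, so I'll compare the camera with the kinematics for the lateral bias.

```bash
python3 - <<'E'
from h import *; from ik import tcp,ex,C
n=np.array([-ex[1],ex[0]])  # lateral +
pos=np.array([552.43,-38.69,108.8]); th=np.radians(32)
d3=np.array([ex[0],ex[1],0]);up=np.array([0,0,1.])
cx=np.cos(th)*d3+np.sin(th)*up; cz=-np.sin(th)*d3+np.cos(th)*up
ctr=pos-.5*cx+(7.5-6.7)*cz; cap=ctr+25*cx; flat=ctr-25*cx
print("cap",cap,"flat",flat)
for nm,pt,zz in(("top3.npz",cap,None),("scene3.npz",flat,None)):
    d=dict(np.load(nm)); im=d["img"].astype(int);R,G,B=im[...,0],im[...,1],im[...,2]
    u,v=proj(d,pt)[0]; M=np.zeros(R.shape,bool); sl=(slice(int(v)-12,int(v)+13),slice(int(u)-12,int(u)+13)); M[sl]=((R-G>30)&(R-B>20))[sl]
    vv,uu=np.nonzero(M); print(nm,"pred",u,v,"blob",uu.mean(),vv.mean(),len(uu),uu.min(),uu.max(),vv.min(),vv.max())
    if nm[0]=="t":
        X=onplane(d,[[uu.mean(),vv.mean()]],cap[2]+5)[0]; Y=onplane(d,[[uu.mean(),v]],cap[2])[0]; print(X,"lat cam-kin",(X-cap)[:2]@n)
d=dict(np.load("top.npz"))
f=lambda x,y,z:onplane(d,((np.array([x,y])+.5)/4.5-.5+[155,125]),z)[0][:2]
for nm,a in dict(nut1=f(165,195,25),nut2=f(126,461,25),hook=f(148,250,41),ribt=f(153,285,23),ribb=f(143,355,23),blk=(f(123,250,32)+f(186,255,32))/2,hood=(f(95,405,44)+f(163,408,44))/2).items(): print(nm,"s,lat",np.round([(a-C)@ex,(a-C)@n],1))
E
```

```text
cap [572.5270731  -41.90902957 122.46146045] flat [530.65835315 -35.20274718  95.96549724]
top3.npz pred 179.86859687365683 175.94591872863109 blob 183.86666666666667 179.06666666666666 45 178 190 165 183
[566.83761521 -49.12029806 127.46146045] lat cam-kin -8.020339733706683
scene3.npz pred 186.3316713450725 169.0586513986441 blob 188.88888888888889 164.87301587301587 63 184 193 159 170
nut1 s,lat [53.6  0.2]
nut2 s,lat [-53.7   0.2]
hook s,lat [29.6  1. ]
ribt s,lat [17.2  0.1]
ribb s,lat [-11.1  -0. ]
blk s,lat [29.6 -0.2]
hood s,lat [-32.1  -1.1]
```

```bash
python3 - <<'E'
from h import *; from ik import tcp,ex,C
n=np.array([-ex[1],ex[0]])
d=dict(np.load("scene3.npz"))
g=lambda x,y,z:onplane(d,[[157+(x-396+.5)/5.5-.5,149+(y+.5)/5.5-.5]],z)[0][:2]
for nm,a in dict(nut1=g(695,214,25),nut2=g(490,335,25),hook=g(645,193,41),plate_near=g(503,377,15),plate_nearfar=g(742,232,15)).items(): print(nm,np.round(a,1),"s,lat",np.round([(a-C)@ex,(a-C)@n],1))
m=(g(695,214,25)+g(490,335,25))/2; print(m)
E
```

```text
nut1 [590.9 -49. ] s,lat [48.3 -4.2]
nut2 [483.3 -32.7] s,lat [-60.5  -5.1]
hook [572.9 -38.9] s,lat [28.9  3. ]
plate_near [475.4 -43.8] s,lat [-66.6 -17.4]
plate_nearfar [602.2 -63.4] s,lat [ 61.7 -16.6]
[537.1163174  -40.84819436]
```

```bash
python3 - <<'E'
from h import *; from ik import ex
n=np.array([-ex[1],ex[0]])
d=dict(np.load("scene3.npz")); f=np.array([530.66,-35.2,96.]);t=dict(np.load("top3.npz")); c=np.array([572.5,-41.9,122.5])
for dd,p in((d,f),(t,c)):
    b=proj(dd,p)[0]; J=np.array([proj(dd,p+np.r_[ex,0])[0]-b,proj(dd,p+np.r_[n,0])[0]-b,proj(dd,p+[0,0,1])[0]-b]); print(np.round(J,2).tolist())
o=cv2.resize(d["img"][140:230,150:240,::-1],(590,590),interpolation=cv2.INTER_CUBIC)
for q in(f,):
    pass
t1=dict(np.load("top.npz"))
im=t1["img"].astype(float)
# rib/hood dark profile across fixture at several s, sampled at their heights
C=np.array([543.9,-37.2])
g=cv2.cvtColor(t1["img"],cv2.COLOR_RGB2GRAY).astype(np.float32)
L=np.arange(-22,22.1,.5)
for s,z in((-8,23),(0,23),(8,23)):
    uv=proj(t1,np.array([[*(C+ex*s+n*l),z] for l in L])).astype(np.float32)
    v=cv2.remap(g,uv[:,:1],uv[:,1:],cv2.INTER_LINEAR)[:,0]
    dk=v<60; print(s,"dark lat",L[dk].min() if dk.any() else None,L[dk].max() if dk.any() else None)
E
```

```text
[[0.37, -0.19], [-0.35, -0.15], [-0.04, -0.44]]
[[0.09, -0.62], [-0.61, -0.08], [-0.11, -0.06]]
-8 dark lat -22.0 6.0
0 dark lat -22.0 17.5
8 dark lat -5.5 5.5
```

```bash
python3 - <<'E'
from h import *; from log import *; from ik import tcp
s=log(); need(s,*tcp(-7,12,32,20))
E
```

```text
shift [0.096 0.001 0.54 ] turn [-0.001 -0.007 -0.002]
```

{"api": "jog_arm", "payload": {"plan": [[10,[0.03,0.01,0.18],[0,-0.007,0]],[10,[0.06,0.01,0.36],[0,-0.007,0]],[10,[0.096,0.01,0.54],[0,-0.007,0]],[10,[0.096,0.01,0.54],[0,-0.007,0]],[10,[0.096,0.01,0.54],[0,-0.007,0]]]}}

```text
clock: 13.5
position: [554.5, -38.1, 54.5]
ee_rot: [0.08, 0.991, -0.009, 0.104]
contact_force: [0.5, -0.4, 0.8]
gripper_width: 12.6
grasp_force: 59.7
```

```bash
python3 - <<'E'
from h import *; from log import *; from ik import tcp
s=log(); print(s["position"],s["contact_force"]); need(s,*tcp(-7,2,32,20))
o=[]
for n in ("top","scene"):
    d=get_image(n); np.savez(n+"4.npz",**{k:np.array(v) for k,v in d.items()})
    u,v=proj(d,[555,-37,40])[0].astype(int); w=22
    if n=="scene": u-=5;v-=0
    o.append(cv2.resize(d["img"][v-w:v+w,u-w:u+w,::-1],(396,396),interpolation=cv2.INTER_CUBIC));print(n,u-w,v-w,9)
cv2.imwrite("pics/c7.png",np.hstack(o))
E
```

```text
[554.54571122 -38.05101322  54.53804066] [ 0.50476612 -0.36473691  0.7834197 ]
shift [ 0.017 -0.008  0.102] turn [-0.001  0.    -0.002]
top 163 168 9
scene 169 165 9
```

View pics/c7.png

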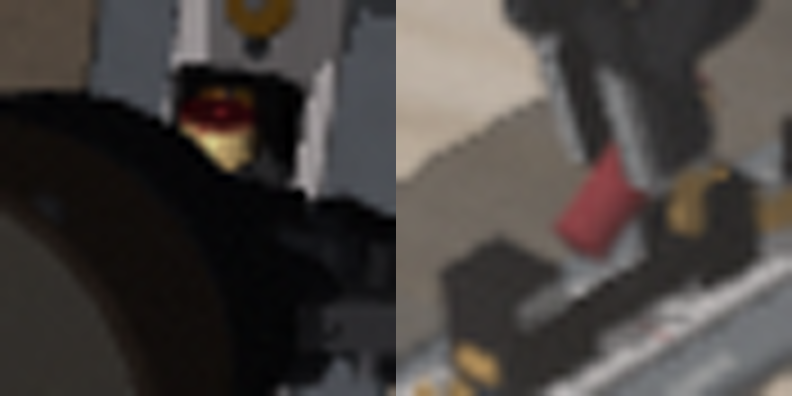

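The cap at left crop (218,110) lines up laterally with the hook block (178–305) once parallax is allowed for. The right view shows the flat end at (590,240) above the trough. I'll lower carefully.

{"api": "jog_arm", "payload": {"plan": [[10,[0.005,0,0.03],[0,0,0]],[10,[0.009,0,0.055],[0,0,0]],[10,[0.013,0,0.075],[0,0,0]],[10,[0.013,0,0.075],[0,0,0]]]}}

```text
clock: 14.1
position: [553.4, -38.1, 46.2]
ee_rot: [0.079, 0.991, -0.009, 0.104]
contact_force: [0.6, -0.8, -0.4]
gripper_width: 12.7
grasp_force: 59.7
```

{"api": "jog_arm", "payload": {"plan": [[10,[0.002,0,0.01],[0,0,0]],[10,[0.004,0,0.02],[0,0,0]],[10,[0.004,0,0.02],[0,0,0]]]}}

```text
clock: 14.48
position: [553.6, -38.1, 44.4]
ee_rot: [0.079, 0.991, -0.009, 0.104]
contact_force: [0.1, -0.7, -0.4]
gripper_width: 12.3
grasp_force: 59.7
```

```bash
python3 - <<'E'
from h import *; from log import *; from ik import tcp
s=log(); print(s["position"],s["contact_force"]); need(s,*tcp(-7,2,32,20))
E
```

```text
[553.6040751  -38.05524402  44.35659327] [ 0.12820278 -0.71757953 -0.38416822]
shift [-0.013 -0.007  0.004] turn [-0.001 -0.001 -0.001]
```

{"api": "jog_arm", "payload": {"plan": [[10,[0.01,0,-0.002],[0,0,0]],[10,[0.02,0,-0.004],[0,0,0]],[10,[0.03,0,-0.006],[0,0,0]],[10,[0.03,0,-0.006],[0,0,0]]]}}

```text
clock: 14.98
position: [550.7, -37.3, 44.5]
ee_rot: [0.079, 0.991, -0.009, 0.104]
contact_force: [0.7, 1.4, -0.4]
gripper_width: 12.4
grasp_force: 59.7
```

{"api": "jog_arm", "payload": {"plan": [[10,[0.01,0,-0.002],[0,0,0]],[10,[0.02,0,-0.004],[0,0,0]],[10,[0.03,0,-0.006],[0,0,0]],[10,[0.03,0,-0.006],[0,0,0]]]}}

```text
clock: 15.48
position: [548.8, -36.6, 44.9]
ee_rot: [0.079, 0.991, -0.008, 0.105]
contact_force: [4.1, 1.5, -0.4]
gripper_width: 12.6
grasp_force: 59.6
```

{"api": "jog_arm", "payload": {"plan": [[10,[0.01,0,-0.002],[0,0,0]],[10,[0.015,0,-0.003],[0,0,0]],[10,[0.015,0,-0.003],[0,0,0]],[10,[0.015,0,-0.003],[0,0,0]]]}}

```text
clock: 15.98
position: [546.7, -36.1, 44.7]
ee_rot: [0.079, 0.991, -0.008, 0.105]
contact_force: [2.6, 6.1, 1.1]
gripper_width: 12.7
grasp_force: 59.9
```

```bash
python3 - <<'E'
from h import *; from log import *; from ik import tcp,ex,C
s=log(); a=[];
print(s["position"],s["contact_force"],s["wrist_torque"],(s["position"][:2]-C)@ex)
print((s["position"][:2]-C)@[-ex[1],ex[0]]); need(s,*tcp(-15,2,32,20))
E
```

```text
[546.69720315 -36.0809307   44.71890435] [2.61776602 6.06134574 1.10005321] [ 1.71422955 -0.31380056  0.16303225] 2.5850071748037693
1.5473847173018926
shift [-0.004 -0.015  0.006] turn [ 0.     0.001 -0.001]
```

{"api": "jog_arm", "payload": {"plan": [[10,[0,0.007,0],[0,0,0]],[10,[0,0.014,0],[0,0,0]],[10,[0,0.014,0],[0,0,0]]]}}

```text
clock: 16.35
position: [546.6, -35.4, 44.6]
ee_rot: [0.079, 0.991, -0.009, 0.104]
contact_force: [3.3, 2.0, 1.2]
gripper_width: 12.7
grasp_force: 59.8
```

{"api": "jog_arm", "payload": {"plan": [[10,[0,0,0],[0,0,0]],[10,[0,0,0],[0,0,0]]]}}

```text
clock: 16.6
position: [546.6, -35.4, 44.5]
ee_rot: [0.079, 0.991, -0.009, 0.104]
contact_force: [3.4, 2.5, 2.5]
gripper_width: 12.3
grasp_force: 59.8
```

{"api": "jog_arm", "payload": {"plan": [[10,[0,0.006,0],[0,0,0]],[10,[0,0.012,0],[0,0,0]],[10,[0,0.012,0],[0,0,0]],[10,[0,0.012,0],[0,0,0]]]}}

```text
clock: 17.1
position: [546.0, -34.7, 44.0]
ee_rot: [0.08, 0.991, -0.009, 0.103]
contact_force: [4.0, -2.7, 1.1]
gripper_width: 12.5
grasp_force: 59.7
```

{"api": "jog_arm", "payload": {"plan": [[10,[0.01,0,-0.002],[0,0,0]],[10,[0.02,0,-0.004],[0,0,0]],[10,[0.03,0,-0.006],[0,0,0]],[10,[0.04,0,-0.008],[0,0,0]],[10,[0.04,0,-0.008],[0,0,0]],[10,[0.04,0,-0.008],[0,0,0]]]}}

```text
clock: 17.85
position: [542.8, -33.5, 44.3]
ee_rot: [0.079, 0.991, -0.009, 0.104]
contact_force: [4.7, -1.8, -0.5]
gripper_width: 12.2
grasp_force: 59.5
```

{"api": "jog_arm", "payload": {"plan": [[10,[0.01,0,-0.002],[0,0,0]],[10,[0.015,0,-0.003],[0,0,0]],[10,[0.015,0,-0.003],[0,0,0]],[10,[0.015,0,-0.003],[0,0,0]]]}}

```text
clock: 18.35
position: [541.5, -33.2, 44.4]
ee_rot: [0.079, 0.991, -0.008, 0.104]
contact_force: [5.3, -2.1, -0.9]
gripper_width: 12.4
grasp_force: 59.4
```

```bash
python3 - <<'E'
from h import *; from log import *; from ik import tcp,ex,C
s=log();print(s["position"],s["contact_force"],(s["position"][:2]-C)@ex,(s["position"][:2]-C)@[-ex[1],ex[0]]); need(s,*tcp(-21,2,32,20)); print(np.round(s["joints"],2))
E
```

```text
[541.50757418 -33.2184644   44.39926795] [ 5.33208668 -2.10248095 -0.87830711] -2.9920262593878397 3.5530417815071247
shift [-0.    -0.036  0.002] turn [-0.     0.    -0.001]
[ 0.28  0.39 -0.68  0.28 -0.33 -2.26]
```

{"api": "jog_arm", "payload": {"plan": [[10,[0.008,-0.005,-0.002],[0,0,0]],[10,[0.015,-0.006,-0.003],[0,0,0]],[10,[0.015,-0.006,-0.003],[0,0,0]],[10,[0.015,-0.006,-0.003],[0,0,0]]]}}

```text
clock: 18.85
position: [540.6, -33.2, 44.5]
ee_rot: [0.079, 0.991, -0.008, 0.105]
contact_force: [6.7, -1.0, -1.7]
gripper_width: 12.2
grasp_force: 59.3
```

{"api": "jog_arm", "payload": {"plan": [[10,[0.006,0,-0.001],[0,0,0]],[10,[0.01,0,-0.002],[0,0,0]],[10,[0.01,0,-0.002],[0,0,0]],[10,[0.01,0,-0.002],[0,0,0]]]}}

```text
clock: 19.35
position: [540.3, -32.9, 44.7]
ee_rot: [0.079, 0.991, -0.008, 0.106]
contact_force: [8.5, -3.2, -3.6]
gripper_width: 12.5
grasp_force: 59.1
```

```bash
python3 - <<'E'
from h import *; from log import *; from ik import tcp,ex,C
s=log();n=np.array([-ex[1],ex[0]]);F=s["contact_force"];print(s["position"],F@np.r_[ex,0],F@np.r_[n,0],F[2],(s["position"][:2]-C)@ex,(s["position"][:2]-C)@n); need(s,*tcp(-23,2,32,20))
E
```

```text
[540.25385008 -32.93817519  44.70069189] 8.906822705634436 -1.7668844569554074 -3.6127454578259854 -4.27430074941888 3.6315166330503486
shift [ 0.007 -0.036  0.004] turn [ 0.001  0.003 -0.001]
```

{"api": "jog_arm", "payload": {"plan": [[10,[-0.009,-0.008,0.002],[0,0,0]],[10,[-0.009,-0.008,0.002],[0,0,0]],[10,[-0.009,-0.008,0.002],[0,0,0]]]}}

```text
clock: 19.73
position: [540.9, -33.5, 44.7]
ee_rot: [0.079, 0.991, -0.008, 0.106]
contact_force: [6.5, 1.0, -1.5]
gripper_width: 12.3
grasp_force: 59.3
```

```bash
cat > st.py <<'E'
from h import *; from log import *; from ik import tcp,ex,C
n=np.array([-ex[1],ex[0]])
def rep(*targets):
    s=log();F=s["contact_force"];p=s["position"]
    print("t",s["clock"],"F axial %.1f lat %.1f z %.1f"%(F@np.r_[ex,0],F@np.r_[n,0],F[2]),"s %.1f lat %.1f z %.1f"%((p[:2]-C)@ex,(p[:2]-C)@n,p[2]), "tiltTool",np.round(np.degrees(np.arctan2(*(lambda z:(z[:2]@ex,-z[2]))(Rn.from_quat(s["ee_rot"]).apply([0,0,1])))),2),"tq",np.round(s["wrist_torque"],2))
    for xu,ez,th in targets: print(xu,ez,th,end=" ");need(s,*tcp(xu+15*np.sin(np.radians(th)),ez,th,20))
E
python3 -c "
from st import *
rep((-29.2,2,32),(-29.2,1.5,26),(-29.2,1.2,20),(-29.2,.8,14),(-29.2,.5,8),(-29.2,.5,4),(-29.2,.3,0))"
```

```text
t 19.725 F axial 6.3 lat 2.0 z -1.5 s -3.6 lat 3.2 z 44.7 tiltTool 12.16 tq [-0.   -1.47  0.06]
-29.2 2 32 shift [-0.003 -0.032  0.006] turn [ 0.001  0.003 -0.001]
-29.2 1.5 26 shift [-0.003 -0.032  0.031] turn [ 0.001  0.103 -0.   ]
-29.2 1.2 20 shift [ 0.    -0.032  0.056] turn [ 0.001  0.203 -0.   ]
-29.2 0.8 14 shift [ 0.006 -0.032  0.083] turn [ 0.001  0.303 -0.   ]
-29.2 0.5 8 shift [ 0.016 -0.032  0.11 ] turn [ 0.001  0.403 -0.   ]
-29.2 0.5 4 shift [ 0.023 -0.032  0.126] turn [ 0.001  0.469 -0.   ]
-29.2 0.3 0 shift [ 0.032 -0.032  0.144] turn [ 0.001  0.536 -0.   ]
```

{"api": "jog_arm", "payload": {"plan": [[10,[-0.003,0.003,0.015],[0,0.05,0]],[10,[-0.003,0.003,0.031],[0,0.1,0]],[10,[-0.001,0.003,0.043],[0,0.15,0]],[10,[0,0.003,0.056],[0,0.2,0]],[10,[0,0.003,0.056],[0,0.2,0]],[10,[0,0.003,0.056],[0,0.2,0]]]}}

```text
clock: 20.48
position: [542.7, -33.6, 39.1]
ee_rot: [0.08, 0.997, 0.0, 0.002]
contact_force: [6.6, 1.4, -0.2]
gripper_width: 12.4
grasp_force: 59.7
```

```bash
python3 -c "
from st import *
rep((-29.2,1.2,20),(-29.2,.8,14),(-29.2,.5,8),(-29.2,.5,4),(-29.2,.3,0))"
```

```text
t 20.475 F axial 6.2 lat 2.5 z -0.2 s -1.8 lat 3.4 z 39.1 tiltTool 0.24 tq [ 0.24 -1.85 -0.04]
-29.2 1.2 20 shift [ 0.006 -0.034 -0.001] turn [ 0.001  0.004 -0.001]
-29.2 0.8 14 shift [ 0.007 -0.034  0.026] turn [ 0.001  0.104 -0.001]
-29.2 0.5 8 shift [ 0.01  -0.034  0.054] turn [ 0.001  0.204 -0.001]
-29.2 0.5 4 shift [ 0.014 -0.034  0.071] turn [ 0.001  0.271 -0.001]
-29.2 0.3 0 shift [ 0.019 -0.034  0.091] turn [ 0.001  0.337 -0.001]
```

{"api": "jog_arm", "payload": {"plan": [[10,[0.004,0.004,0.013],[0,0.05,0]],[10,[0.006,0.004,0.026],[0,0.1,0]],[10,[0.006,0.004,0.026],[0,0.1,0]],[10,[0.006,0.004,0.026],[0,0.1,0]]]}}

```text
clock: 20.98
position: [541.9, -33.6, 36.4]
ee_rot: [0.08, 0.996, 0.004, -0.05]
contact_force: [6.6, -1.0, 0.1]
gripper_width: 12.1
grasp_force: 59.8
```

```bash
python3 -c "
from st import *
rep((-29.2,.8,14),(-29.2,.5,8),(-29.2,.5,4),(-29.2,.3,0))"
```

```text
t 20.975 F axial 6.7 lat 0.0 z 0.1 s -2.5 lat 3.2 z 36.4 tiltTool -5.78 tq [-0.38 -2.05  0.07]
-29.2 0.8 14 shift [-0.001 -0.032 -0.001] turn [ 0.     0.004 -0.001]
-29.2 0.5 8 shift [-0.    -0.032  0.027] turn [ 0.     0.104 -0.001]
-29.2 0.5 4 shift [ 0.002 -0.032  0.044] turn [ 0.     0.17  -0.001]
-29.2 0.3 0 shift [ 0.005 -0.032  0.064] turn [ 0.     0.237 -0.001]
```

{"api": "jog_arm", "payload": {"plan": [[10,[-0.001,0,0.013],[0,0.05,0]],[10,[0,0,0.027],[0,0.104,0]],[10,[0,0,0.027],[0,0.104,0]],[10,[0,0,0.027],[0,0.104,0]]]}}

```text
clock: 21.48
position: [541.6, -33.6, 33.4]
ee_rot: [0.079, 0.991, 0.008, -0.104]
contact_force: [6.7, -1.1, -0.8]
gripper_width: 12.5
grasp_force: 59.9
```

```bash
python3 -c "
from st import *
rep((-29.2,.5,8),(-29.2,.5,4),(-29.2,.3,0))"
```

```text
t 21.475 F axial 6.8 lat -0.0 z -0.8 s -2.9 lat 3.2 z 33.4 tiltTool -12.02 tq [-0.34 -2.22  0.01]
-29.2 0.5 8 shift [-0.    -0.032 -0.003] turn [ 0.    -0.    -0.001]
-29.2 0.5 4 shift [ 0.    -0.032  0.015] turn [ 0.     0.066 -0.001]
-29.2 0.3 0 shift [ 0.001 -0.032  0.035] turn [ 0.     0.133 -0.001]
```

{"api": "jog_arm", "payload": {"plan": [[10,[0,0,0.009],[0,0.033,0]],[10,[0,0,0.016],[0,0.066,0]],[10,[0,0,0.016],[0,0.066,0]],[10,[0,0,0.016],[0,0.066,0]]]}}

```text
clock: 21.98
position: [541.1, -33.5, 31.6]
ee_rot: [0.079, 0.987, 0.011, -0.139]
contact_force: [5.0, -1.2, -1.0]
gripper_width: 12.8
grasp_force: 59.9
```

{"api": "jog_arm", "payload": {"plan": [[10,[0,0,0.009],[0,0.033,0]],[10,[0,0,0.018],[0,0.066,0]],[10,[0,0,0.018],[0,0.066,0]],[10,[0,0,0.018],[0,0.066,0]]]}}

```text
clock: 22.48
position: [540.7, -33.4, 29.9]
ee_rot: [0.079, 0.982, 0.014, -0.172]
contact_force: [6.8, -0.9, -0.8]
gripper_width: 12.3
grasp_force: 59.9
```

```bash
python3 -c "
from st import *
rep((-29.2,.3,0),(-29.2,-1,0))"
```

```text
t 22.475 F axial 6.8 lat 0.1 z -0.8 s -3.8 lat 3.2 z 29.9 tiltTool -19.92 tq [-0.37 -2.58 -0.02]
-29.2 0.3 0 shift [-0.    -0.032 -0.001] turn [ 0.     0.001 -0.001]
-29.2 -1 0 shift [-0.005 -0.032  0.011] turn [ 0.     0.001 -0.001]
```

{"api": "jog_arm", "payload": {"plan": [[10,[-0.003,0,0.008],[0,0,0]],[10,[-0.003,0,0.008],[0,0,0]],[10,[-0.003,0,0.008],[0,0,0]]]}}

```text
clock: 22.85
position: [540.8, -33.4, 29.7]
ee_rot: [0.078, 0.982, 0.014, -0.172]
contact_force: [5.3, -0.8, 2.1]
gripper_width: 12.2
grasp_force: 60.2
```

{"api": "jog_arm", "payload": {"plan": [[10,[-0.003,0,0.008],[0,0,0]],[10,[-0.003,0,0.008],[0,0,0]],[10,[-0.003,0,0.008],[0,0,0]]]}}

```text
clock: 23.22
position: [540.8, -33.4, 29.6]
ee_rot: [0.078, 0.982, 0.014, -0.172]
contact_force: [5.3, -0.8, 5.6]
gripper_width: 12.6
grasp_force: 60.6
```

```bash
python3 -c "
from st import *
rep((-29.2,.3,0),(-29.2,-1,0))"
```

```text
t 23.225 F axial 5.4 lat 0.1 z 5.6 s -3.7 lat 3.2 z 29.6 tiltTool -19.91 tq [-0.01 -1.73 -0.03]
-29.2 0.3 0 shift [ 0.001 -0.032 -0.003] turn [ 0.     0.001 -0.   ]
-29.2 -1 0 shift [-0.003 -0.032  0.009] turn [ 0.     0.001 -0.   ]
```

{"api": "jog_arm", "payload": {"plan": [[10,[-0.015,0,-0.006],[0,0,0]],[10,[-0.03,0,-0.011],[0,0,0]],[10,[-0.045,0,-0.016],[0,0,0]],[10,[-0.045,0,-0.016],[0,0,0]]]}}

```text
clock: 23.72
position: [543.9, -34.0, 29.6]
ee_rot: [0.078, 0.981, 0.014, -0.174]
contact_force: [3.0, 0.7, 6.2]
gripper_width: 12.1
grasp_force: 60.7
```

```bash
python3 -c "
from st import *
rep((-24,0,0))"
```

```text
t 23.725 F axial 2.9 lat 1.1 z 6.2 s -0.5 lat 3.2 z 29.6 tiltTool -20.13 tq [ 0.26 -0.95 -0.18]
-24 0 0 shift [-0.018 -0.032 -0.008] turn [-0.    -0.002 -0.001]
```

{"api": "jog_arm", "payload": {"plan": [[10,[-0.01,0,-0.004],[0,0,0]],[10,[-0.02,0,-0.007],[0,0,0]],[10,[-0.02,0,-0.007],[0,0,0]],[10,[-0.02,0,-0.007],[0,0,0]]]}}

```text
clock: 24.22
position: [545.3, -34.2, 29.6]
ee_rot: [0.078, 0.981, 0.014, -0.175]
contact_force: [2.2, 1.0, 8.5]
gripper_width: 12.6
grasp_force: 60.7
```

```bash
python3 -c "
from st import *
rep((-24,0,0))"
```

```text
t 24.225 F axial 2.0 lat 1.4 z 8.5 s 0.9 lat 3.2 z 29.6 tiltTool -20.22 tq [ 0.34 -0.6  -0.19]
-24 0 0 shift [-0.005 -0.032 -0.003] turn [-0.    -0.004 -0.001]
```

{"api": "jog_arm", "payload": {"plan": [[10,[-0.006,0,-0.008],[0,0,0]],[10,[-0.011,0,-0.012],[0,0,0]],[10,[-0.011,0,-0.012],[0,0,0]],[10,[-0.011,0,-0.012],[0,0,0]]]}}

```text
clock: 24.72
position: [546.6, -34.5, 29.7]
ee_rot: [0.079, 0.981, 0.014, -0.175]
contact_force: [2.1, 1.8, 5.3]
gripper_width: 12.5
grasp_force: 60.5
```

```bash
python3 -c "
from st import *
rep((-24,0,0))"
```

```text
t 24.725 F axial 1.8 lat 2.1 z 5.3 s 2.3 lat 3.1 z 29.7 tiltTool -20.24 tq [ 0.51 -0.7  -0.25]
-24 0 0 shift [ 0.007 -0.031  0.002] turn [ 0.    -0.004 -0.001]
```

{"api": "jog_arm", "payload": {"plan": [[18,[0,0,0],[0,0,0]],[26,[0,0,0],[0,0,0]],[32,[0,0,0],[0,0,0]],[32,[0,0,0],[0,0,0]],[32,[0,0,0],[0,0,0]]]}}

```text
clock: 25.35
position: [546.8, -35.1, 29.0]
ee_rot: [0.079, 0.981, 0.014, -0.175]
contact_force: [-0.4, -0.3, 0.3]
gripper_width: 31.5
grasp_force: 0.0
```

```bash
python3 - <<'E'
from st import *
rep((-24,0,0))
d=get_image("scene"); u,v=proj(d,[545,-35,35])[0].astype(int)
cv2.imwrite("pics/c8.png",cv2.resize(d["img"][v-24:v+24,u-32:u+32,::-1],None,fx=11,fy=11,interpolation=cv2.INTER_CUBIC))
E
```

```text
t 25.35 F axial -0.4 lat -0.3 z 0.3 s 2.5 lat 2.6 z 29.0 tiltTool -20.22 tq [-0.05 -0.71 -0.04]
-24 0 0 shift [ 0.012 -0.026 -0.003] turn [-0.    -0.004 -0.001]
```

View pics/c8.png

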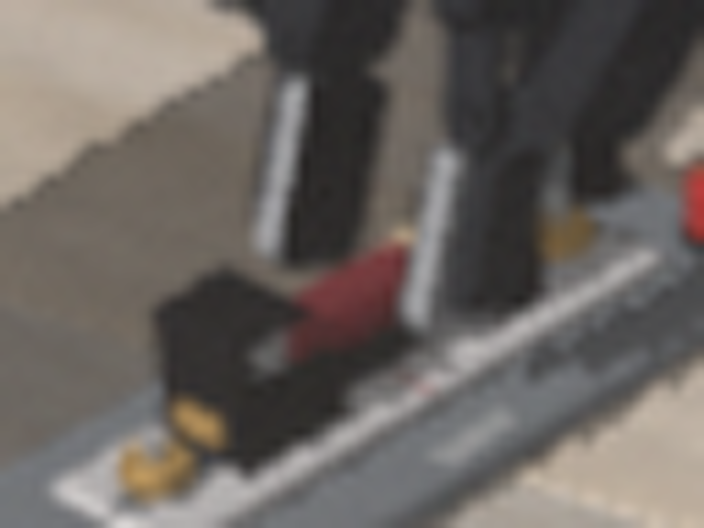

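The cell lies in the fixture, its body at crop (350,290) between the hood at (240,340) and the finger, and no force is left on the tool. I'll retract straight up.

{"api": "jog_arm", "payload": {"plan": [[32,[0.07,0,-0.19],[0,0,0]],[32,[0.17,0,-0.47],[0,0,0]],[32,[0.34,0,-0.94],[0,0,0]],[32,[0.34,0,-0.94],[0,0,0]]]}}

```text
clock: 25.9
position: [550.2, -35.0, 133.3]
ee_rot: [0.078, 0.982, 0.014, -0.17]
contact_force: [-0.4, 0.2, 0.4]
gripper_width: 32.0
grasp_force: 0.0
```

{"api": "jog_arm", "payload": {"plan": [[32,[0.3,-0.5,-0.4],[0,0,0]],[32,[0.3,-1,-0.4],[0,0,0]],[32,[0.3,-1,-0.4],[0,0,0]]]}}

```text
clock: 26.28
position: [516.3, -134.0, 177.3]
ee_rot: [0.081, 0.981, 0.014, -0.175]
contact_force: [0.9, -0.0, -1.4]
gripper_width: 32.0
grasp_force: 0.0
```

{"api": "jog_arm", "payload": {"plan": [[32,[0.4,-0.5,0],[0,0,0]],[32,[0.6,-1,0],[0,0,0]],[32,[0.6,-1,0],[0,0,0]]]}}

```text
clock: 26.65
position: [444.1, -222.6, 197.8]
ee_rot: [0.081, 0.981, 0.014, -0.175]
contact_force: [0.8, 1.3, -0.8]
gripper_width: 32.1
grasp_force: 0.0
```

```bash
python3 - <<'E'
from st import *
rep()
o=[]
for nm in("top","scene"):
    d=get_image(nm); u,v=proj(d,[545,-35,35])[0].astype(int); w=32
    o.append(cv2.resize(d["img"][v-w:v+w,u-w:u+w,::-1],(396,396),interpolation=cv2.INTER_CUBIC))
    if nm=="top":
        im=d["img"].astype(int);R,G,B=im[...,0],im[...,1],im[...,2];Pc=cloud(d)
        m=np.zeros(R.shape,bool);m[v-25:v+25,u-15:u+15]=((R-G>30)&(R-B>20)&(R<150))[v-25:v+25,u-15:u+15]
        q=Pc[m];q=q[np.isfinite(q).all(1)];S_=(q[:,:2]-C)@ex
        print(m.sum(),"s",S_.min(),S_.max(),"slope z",np.polyfit(S_,q[:,2],1),np.median(q[:,2]))
cv2.imwrite("pics/c9.png",np.hstack(o))
E
```

```text
t 26.65 F axial 0.5 lat 1.4 z -0.8 s -69.2 lat -198.9 z 197.8 tiltTool -20.23 tq [-0.1  -0.74 -0.09]
65 s -21.35373422573184 9.886361479512106 slope z [-0.05344687 33.9597418 ] 34.94707166531873
```

View pics/c9.png

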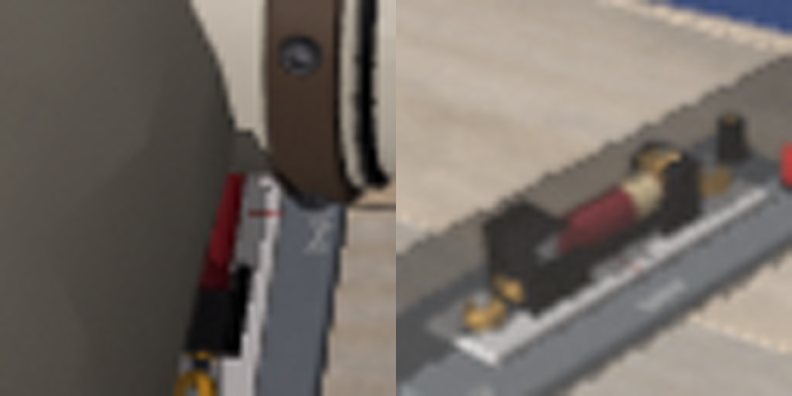

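The right view shows the cell level in the cradle. Its cream cap end at (645,190) is under the brass hook at (660,158) and its flat end is at the sprung contact (550,245). The arm is clear.

```bash
python3 -c "
from bench import *
print(job_done())"
```

```text
the job is handed in; nothing more can be done
None
```

The red cell is loaded in the test fixture: level on the rest, flat end against the sprung contact, cap end held under the brass hook. The arm was well clear when I handed in, at about 27 s of the 72 s allowed. The highest contact force I read was about 10 N, and I never touched the green cell or the screwdriver.

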